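Line up the sockets by size on the saloon table

TASK

Put the four loose steel sockets away on the dark wooden board, each standing upright in the middle of its own black rubber pad, in order of size: the largest on the pad next to the brass post, then smaller and smaller towards the other end. Leave the pump housing standing where it is.

Things in the scene. Friction and masses are not known exactly. Their poses are not given: they have to be found in the camera images.
- socket_s: The smallest of four loose round steel wrench sockets, standing upright on the table: a plain cylinder 22 mm in diameter and 38 mm tall with a dark hexagon on its top face. Origin at the centre of its underside, z up along its axis.
- socket_m: The second smallest of four loose round steel wrench sockets, standing upright on the table: a plain cylinder 30 mm in diameter and 44 mm tall with a dark hexagon on its top face. Origin at the centre of its underside, z up along its axis.
- socket_l: The second largest of four loose round steel wrench sockets, standing upright on the table: a plain cylinder 38 mm in diameter and 50 mm tall with a dark hexagon on its top face. Origin at the centre of its underside, z up along its axis.
- socket_xl: The largest of four loose round steel wrench sockets, standing upright on the table: a plain cylinder 46 mm in diameter and 56 mm tall with a dark hexagon on its top face. Origin at the centre of its underside, z up along its axis.
- pad_a: One of four identical fixed black rubber discs, 60 mm in diameter and 3 mm thick, in a straight row with 80 mm between centres, along the middle of a fixed dark wooden board (420 x 84 mm, 12 mm thick) that lies on the table. The letter says nothing of its place in the row. Origin at the centre of its underside, 12 mm above the table; its top is 15 mm above the table. x lies across the board, y along the row.
- pad_b: One of four identical fixed black rubber discs, 60 mm in diameter and 3 mm thick, in a straight row with 80 mm between centres, along the middle of a fixed dark wooden board (420 x 84 mm, 12 mm thick) that lies on the table. The letter says nothing of its place in the row. Origin at the centre of its underside, 12 mm above the table; its top is 15 mm above the table. x lies across the board, y along the row.
- pad_c: One of four identical fixed black rubber discs, 60 mm in diameter and 3 mm thick, in a straight row with 80 mm between centres, along the middle of a fixed dark wooden board (420 x 84 mm, 12 mm thick) that lies on the table. The letter says nothing of its place in the row. Origin at the centre of its underside, 12 mm above the table; its top is 15 mm above the table. x lies across the board, y along the row.
- pad_d: One of four identical fixed black rubber discs, 60 mm in diameter and 3 mm thick, in a straight row with 80 mm between centres, along the middle of a fixed dark wooden board (420 x 84 mm, 12 mm thick) that lies on the table. The letter says nothing of its place in the row. Origin at the centre of its underside, 12 mm above the table; its top is 15 mm above the table. x lies across the board, y along the row.
- post: Fixed brass post (mushroom shape, 30 mm foot, 41 mm high, so its top is 53 mm above the table) in line with the row at one end of the board, 65 mm from the centre of the nearest pad and 145, 225 and 305 mm from the others; which end varies. The other end has only a flat pale wooden plug. Origin at the centre of its foot, 12 mm above the table.
- pump: Bystander: grey aluminium water-pump housing, loose, 0.9 kg, standing to one side of the work: 124 mm round flange, 135 mm tall, with a side pipe reaching 80 mm out along its y. Origin at the centre of its underside. To be left alone.
There are look-alikes about, which are no part of the job. What is shaped like the socket_l but blue or orange is not meant.

How it is judged:
By the outcome, as a careful person would: the job done as asked, in the order asked, and still so for the second after the job is handed in, with the robot touching nothing.
It also fails if it takes over 93 s, if anything falls off the work surface, if the arm or the gripper's body presses on something with over 40 N, if the wrist force passes 120 N, or if a joint passes its speed limit or range.

ROBOT

A 6-joint arm with a two-finger parallel gripper is mounted at the origin on the work surface. World frame = base frame: x ahead of the robot, y to its left, z up, the work surface at z = 0. Lengths are in m, angles in rad, forces in N, time in s.
With the tool pointing down it reaches from about 0.225 to 0.875 m from the base axis. Payload 3.4 kg.
Tool frame: the origin (TCP) lies on the centre line of the jaws, within the pads' length; the fingertips stand 11 mm ahead of it and the grasp point (between the pads) lies 8 mm behind it; z points along the fingers, y is the line along which they close (so a half turn about z gives the same grasp; the last joint's range is limited). The gripper opens to 85 mm and grips with 20 to 120 N. Pads are 22 mm wide; open, the fingers measure 114 mm over their backs; the gripper's body (76 mm by 85 mm) begins 54 mm behind the grasp point. The pads swing forward as they close: fully open they stand 13 mm farther back than shut.
Start: joints at [-1.286, 0.276, 1.505, -0, 1.361, -0.121], TCP at [0.227, -0.528, 0.242] pointing down, gripper open.
Joint ranges: [-2.89, 2.89], [-0.75, 2.08], [0.22, 2.7], [-1.18, 4.32], [0.11, 2.71], [-2.7, 2.7]. Speed limits (rad/s): [2.57, 2.57, 3.14, 3.14, 3.14, 3.14].

INTERFACE

Orientations are given as a unit quaternion [w, x, y, z].
In Python, from rig import manip, eyes, job gives the robot as it stands.
- The arm moves only by the tool drive_tool, never from a script. Its argument "rows" is a list of rows, each a list of 3 entries, a list of its own where there are three numbers: the turn, a rotation vector about the world's x, y, z in rad, then the shift along the world's x, y, z in cm, then the finger opening in cm, from 0 to 8.54. A call has 1 to 8 rows; each row shifts and turns the commanded pose from where the row before left it; what a row does not reach is not made up. A row lasts 1/8 s, in which the tool goes at most 62.5 mm and 10.7 degrees, less where a joint would pass 70% of its speed; a pose out of reach is approached as far as the arm can. A call is refused whole if a number of a shift passes 6.25 or a number of a turn 0.188, either way. A call with a gripper value outside its range is refused whole. The fingers move at their own pace and stop on an object; "force" is the grip in N (left out, the last holds). Time passes only in rows, so rows that do not move let the fingers close. It gives the time, the measured TCP pose, the force, the opening and the grip force at its end, in the units of the state.
- manip.get_state(): the state, without advancing time (a new reading comes with each control period).
- eyes.get_image(name): name is "side" or "top"; returns the picture (480x640x3 uint8, red, green, blue); there is no depth.
- eyes.get_calibration(name): a dict with "camera_matrix" (3x3 intrinsics, pixels), "view" (4x4, takes a point from world to camera coordinates). Camera axes: x right, y up, looking along -z (the intrinsics and any distortion apply to the point x, -y, -z); pixel columns grow to the right and rows downward; lengths in m; the calibration is good to about 2 mm. A picture is of the moment at which its call begins. get_calibration takes no time and is no camera call.
- job.sign_off(): hands the job in; it is judged then, once.
The state is a dict: "clock": time; "qpos": joint angles; "qd": joint speeds; "effort": joint torques, N m; "position": TCP position; "ee_rot": TCP orientation; "contact_force": force on the tool from outside, world axes, zero at the start; "moment": the same for the moment, N m; "width": finger opening in m; "gripper_force": force on a finger pad.
Only numpy, scipy, OpenCV 4.12 (cv2) and the standard library are available. Lean on these libraries where they do the work, as an engineer would, in place of code of your own. Each camera call takes 0.05 s, during which the arm holds its last target. There are 200 camera calls.

## Working session

There is one attempt and no reset: what is moved stays moved. The work goes in short steps, Python scripts to look and compute and a tool call to move; the robot and the scene stay as the last step left them, time stands still between calls to the robot, and variables do not carry over. Pictures are saved under pics/ and viewed, at most 14 in all, crops included, and the job is handed in when it is done.

Besides the shell and the picture viewer there is one more tool, called after "Emit:" by a JSON object that holds its "api" and its "payload". drive_tool: Moves the arm, as the interface text tells. Its arguments: {"type":"object","properties":{"rows":{"type":"array"},"force":{"type":"number"}},"required":["rows"]}

```bash
mkdir -p pics
python3 - <<'E'
from rig import manip, eyes, job
import cv2,json
for n in("top","side"):
    cv2.imwrite(f"pics/{n}0.png",eyes.get_image(n)[:,:,::-1]); c=eyes.get_calibration(n); print(n,c)
print(manip.get_state())
E
```

```text
top {'camera_matrix': array([[531.44765718,   0.        , 318.53573039],
       [  0.        , 531.44765718, 243.47566815],
       [  0.        ,   0.        ,   1.        ]]), 'view': array([[-2.34389398e-03, -9.99997253e-01,  2.46425961e-05,
        -8.52674807e-03],
       [ 9.89048390e-01, -2.31459433e-03,  1.47573453e-01,
        -5.30167235e-01],
       [-1.47572990e-01,  3.70269248e-04,  9.89051098e-01,
        -1.24877135e+00],
       [ 0.00000000e+00,  0.00000000e+00,  0.00000000e+00,
         1.00000000e+00]])}
side {'camera_matrix': array([[465.82612349,   0.        , 324.28678587],
       [  0.        , 465.82612349, 243.21196834],
       [  0.        ,   0.        ,   1.        ]]), 'view': array([[-0.9104999 , -0.41350705, -0.00135827,  0.46702796],
       [ 0.22823711, -0.50528824,  0.83222089, -0.14414824],
       [-0.34481553,  0.75742703,  0.55444255, -0.8258768 ],
       [ 0.        ,  0.        ,  0.        ,  1.        ]])}
{'clock': 0.1, 'qpos': array([-1.28595434e+00,  2.76535992e-01,  1.50597854e+00,  2.16329397e-06,
        1.36067484e+00, -1.20988684e-01]), 'qd': array([ 0.00046305, -0.00201391, -0.00275534,  0.00083529, -0.00113286,
        0.00031199]), 'effort': array([ 1.23154430e-03, -4.17698514e+01, -2.46403456e+01, -1.40603561e-04,
        5.76051185e-03,  2.42218618e-07]), 'position': array([ 0.22687999, -0.52788003,  0.24153492]), 'ee_rot': array([-7.95767077e-04,  9.79482960e-01,  2.01525417e-01, -6.42795484e-05]), 'contact_force': array([-0.15866252,  0.63557622, -0.39959313]), 'moment': array([ 0.00028942, -0.00046734,  0.02837996]), 'gripper_force': 0.0, 'width': 0.08547035246522512}
```

View pics/top0.png

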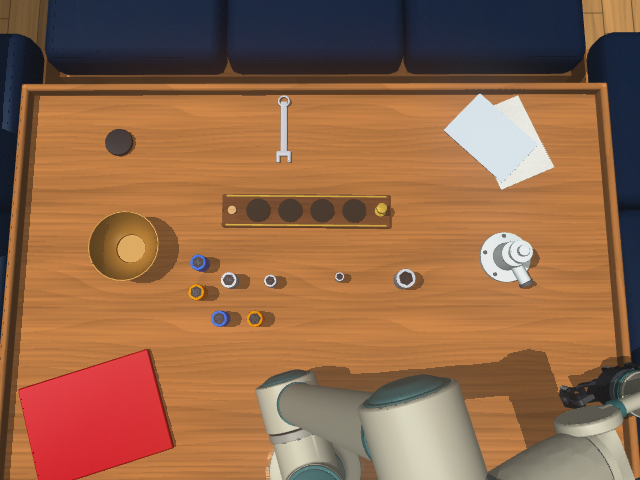

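View pics/side0.png

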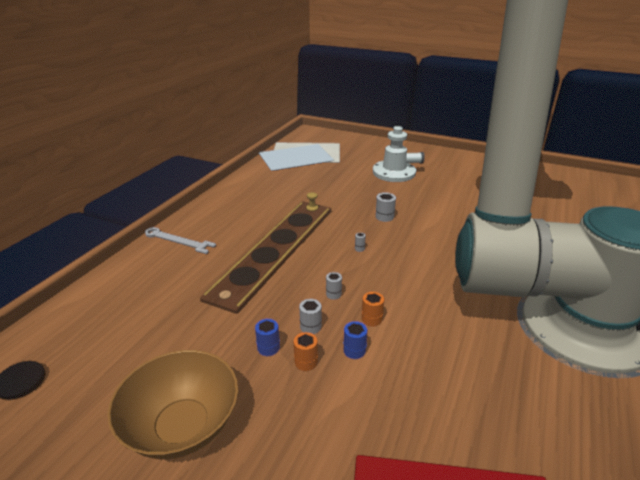

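The top view shows the steel sockets at about XL (405,279), S (340,277), M (270,281) and L (229,280). The pads are at columns 258, 290, 322 and 354 on row 210, and the post is at the right end (382,209). The side view agrees. I'll enlarge the crop next.

Run:
```python
import cv2
a=cv2.imread("pics/top0.png")
cv2.imwrite("pics/c1.png",cv2.resize(a[190:330,185:425],None,fx=3.3333,fy=3.3333,interpolation=cv2.INTER_CUBIC))
```

```text
(no output)
```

View pics/c1.png

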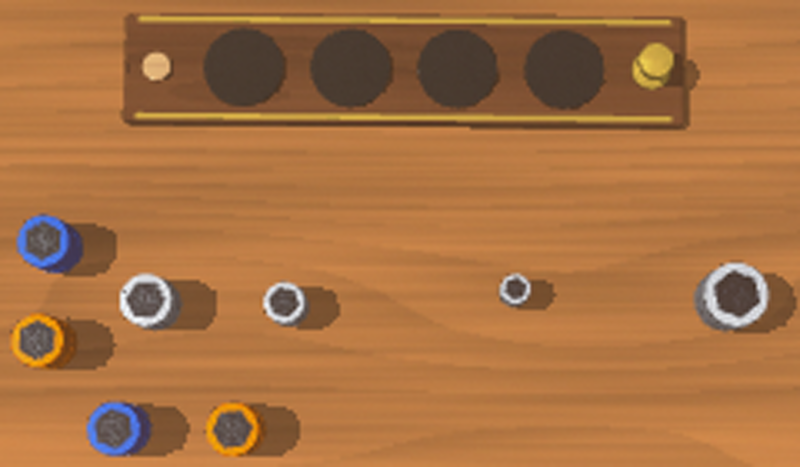

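The crop shows the top-face centres at XL (736,294), S (515,289), M (285,302) and L (146,300). The pad centres are at (245,67), (352,68), (458,68) and (565,68).

```bash
cat > h.py <<'E'
import numpy as np
def ray(c,u,v,z):
    V=np.array(c["view"]);K=c["camera_matrix"];R=V[:3,:3];t=V[:3,3];o=-R.T@t
    d=np.linalg.solve(K,[u,v,1]);d=R.T@(d*[1,-1,-1]);return o+d*(z-o[2])/d[2]
def proj(c,p):
    V=np.array(c["view"]);q=V[:3,:3]@p+V[:3,3];q=c["camera_matrix"]@(q*[1,-1,-1]);return q[:2]/q[2]
E
python3 - <<'E'
from rig import manip, eyes
from h import *
c=eyes.get_calibration("top");s=eyes.get_calibration("side")
for n,x,y,z in [("XL",736,294,.056),("S",515,289,.038),("M",285,302,.044),("L",146,300,.05),("p1",245,67,.015),("p2",352,68,.015),("p3",458,68,.015),("p4",565,68,.015),("XLw0",703,294,.056),("XLw1",769,294,.056)]:
    p=ray(c,185+x/3.3333-.35,190+y/3.3333-.35,z);print(n,p.round(4),"side px",proj(s,p).round())
E
```

```text
XL [ 0.4448 -0.2155  0.056 ] side px [388. 196.]
S [ 0.4503 -0.0591  0.038 ] side px [362. 234.]
M [0.4408 0.1061 0.044 ] side px [336. 275.]
L [0.442  0.2048 0.05  ] side px [312. 305.]
p1 [0.6192 0.1406 0.015 ] side px [246. 274.]
p2 [0.6182 0.0606 0.015 ] side px [267. 253.]
p3 [ 0.618  -0.0187  0.015 ] side px [285. 235.]
p4 [ 0.6178 -0.0988  0.015 ] side px [301. 218.]
XLw0 [ 0.4449 -0.192   0.056 ] side px [384. 200.]
XLw1 [ 0.4448 -0.2389  0.056 ] side px [391. 192.]
```

Emit:
{"api": "drive_tool", "payload": {"rows": [[[0,0,-0.1],[2.7,3.9,0],8.5],[[0,0,-0.1],[2.7,3.9,0],8.5],[[0,0,-0.1],[2.7,3.9,0],8.5],[[0,0,-0.106],[2.7,3.9,0],8.5],[[0,0,0],[2.7,3.9,0],8.5],[[0,0,0],[2.7,3.9,-2],8.5],[[0,0,0],[2.8,3.9,-4],8.5],[[0,0,0],[2.8,3.9,-4],8.5]], "force": 40}}

```text
clock: 1.1
position: [0.4458, -0.2151, 0.1415]
ee_rot: [0.0, 1.0, -0.0, 0.0]
contact_force: [1.0, 0.2, -0.1]
width: 0.0847
gripper_force: 0.0
```

Emit:
{"api": "drive_tool", "payload": {"rows": [[[0,0,0],[0,0,-4],8.5],[[0,0,0],[-0.1,0,-4],8.5],[[0,0,0],[0,0,-3.3],8.5],[[0,0,0],[0,0,0],3.8],[[0,0,0],[0,0,0],3.8],[[0,0,0],[0,0,0],3.8],[[0,0,0],[0,0,0],3.8],[[0,0,0],[0,0,0],3.8]]}}

```text
clock: 2.1
position: [0.445, -0.217, 0.0307]
ee_rot: [0.001, 1.0, -0.0, 0.001]
contact_force: [-0.2, -0.3, 6.9]
width: 0.0449
gripper_force: 41.8
```

Emit:
{"api": "drive_tool", "payload": {"rows": [[[0,0,0],[0,0,3],3.8],[[0,0,0],[0,0,4],3.8],[[0,0,0],[3.4,2.4,0],3.8],[[0,0,0],[3.5,2.4,0],3.8],[[0,0,0],[3.5,2.4,0],3.8],[[0,0,0],[3.5,2.3,0],3.8],[[0,0,0],[3.4,2.3,0],3.8],[[0,0,0],[0,0,0],3.8]]}}

```text
clock: 3.1
position: [0.6191, -0.0966, 0.0988]
ee_rot: [-0.0, 1.0, 0.001, 0.001]
contact_force: [-0.1, 0.0, -2.4]
width: 0.0454
gripper_force: 41.9
```

Run:
```python
from rig import manip, eyes
import cv2
a=eyes.get_image("side")[:,:,::-1]
cv2.imwrite("pics/s1.png",cv2.resize(a[100:340,180:420],None,fx=2.5,fy=2.5,interpolation=cv2.INTER_CUBIC))
print(manip.get_state())
```

```text
{'clock': 3.15, 'qpos': array([-2.67691918e-01,  4.55880135e-01,  1.60075973e+00, -4.10744220e-04,
        1.08623984e+00,  1.30146829e+00]), 'qd': array([-0.02763217, -0.01707471,  0.03988599, -0.01193965,  0.01211275,
       -0.00260819]), 'effort': array([ 8.94569624e-01, -5.00308192e+01, -2.30256897e+01,  1.65459816e-01,
       -2.37556407e-01,  2.07580643e-02]), 'position': array([ 0.61714639, -0.09743792,  0.09864639]), 'ee_rot': array([ 4.43435373e-06,  9.99999359e-01,  9.13839685e-04, -6.68662737e-04]), 'contact_force': array([-1.29887757,  0.04446752, -2.61173433]), 'moment': array([0.02881505, 0.06156567, 0.01046616]), 'gripper_force': 41.900532245635986, 'width': 0.045106975537657586}
```

View pics/s1.png

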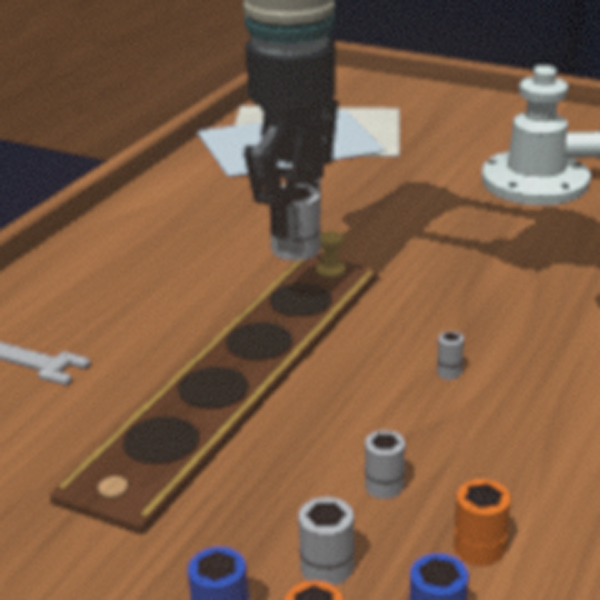

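The XL socket hangs upright in the jaws, short of the post end, and the other sockets haven't moved. I'll lower it onto its pad.

Emit:
{"api": "drive_tool", "payload": {"rows": [[[0,0,0],[0.1,-0.1,-2],3.8],[[0,0,0],[0,0,-2],3.8],[[0,0,0],[0,0,-0.9],3.8],[[0,0,0],[0,0,-0.3],3.8],[[0,0,0],[0,0,0],3.8]]}}

```text
clock: 3.78
position: [0.618, -0.0997, 0.0477]
ee_rot: [0.0, 1.0, -0.0, 0.0]
contact_force: [0.3, -0.9, -2.5]
width: 0.0447
gripper_force: 41.9
```

Emit:
{"api": "drive_tool", "payload": {"rows": [[[0,0,0],[0,0,-0.1],3.8],[[0,0,0],[0,0,-0.1],3.8],[[0,0,0],[0,0,0],3.8],[[0,0,0],[0,0,0],3.8]]}}

```text
clock: 4.28
position: [0.6183, -0.0994, 0.0457]
ee_rot: [0.0, 1.0, -0.0, 0.0]
contact_force: [-0.8, -0.6, -0.5]
width: 0.0451
gripper_force: 42.2
```

Emit:
{"api": "drive_tool", "payload": {"rows": [[[0,0,0],[0,0,-0.1],3.8],[[0,0,0],[0,0,0],5.5],[[0,0,0],[0,0,0],7.5],[[0,0,0],[0,0,0],8.5],[[0,0,0],[0,0,0.5],8.5],[[0,0,0],[0,0,3.5],8.5],[[0,0,0],[0,0,4.5],8.5],[[0,0,0],[-2.6,4.4,0],8.5]]}}

```text
clock: 5.28
position: [0.5971, -0.0579, 0.1338]
ee_rot: [0.002, 1.0, -0.002, 0.006]
contact_force: [0.7, 1.3, -0.8]
width: 0.0851
gripper_force: 0.0
```

Emit:
{"api": "drive_tool", "payload": {"rows": [[[0,0,0],[-3,5.2,0],8.5],[[0,0,0],[-3,5.2,0],8.5],[[0,0,0],[-3,5.2,0],8.5],[[0,0,0],[-3,5.2,0],8.5],[[0,0,0],[-3,5.2,0],8.5],[[0,0,0],[0,0,-2],8.5],[[0,0,0],[0,0,0],8.5]]}}

```text
clock: 6.15
position: [0.4406, 0.205, 0.1087]
ee_rot: [0.0, 1.0, 0.001, -0.001]
contact_force: [1.0, 0.0, 0.2]
width: 0.085
gripper_force: 0.0
```

Run:
```python
from rig import manip, eyes
import cv2
a=eyes.get_image("top")[:,:,::-1]
cv2.imwrite("pics/t2.png",cv2.resize(a[180:330,185:425],None,fx=3.3333,fy=3.3333,interpolation=cv2.INTER_CUBIC))
s=manip.get_state();print(s["position"],s["ee_rot"],s["qpos"])
```

```text
[0.44171976 0.2046921  0.10935007] [ 2.49832484e-04  9.99999893e-01  1.84196196e-04 -3.42057791e-04] [ 2.91108327e-01  2.62926836e-01  1.89010961e+00 -3.37977789e-04
  9.89354927e-01  1.86172200e+00]
```

View pics/t2.png

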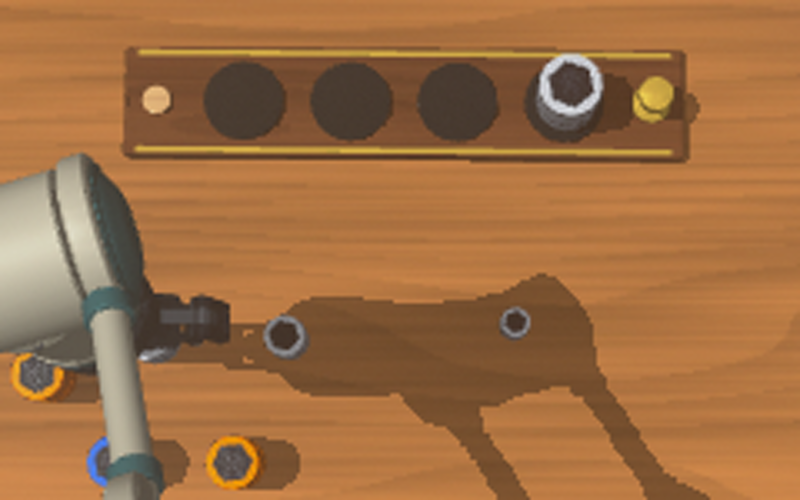

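The XL socket stands on the pad next to the post, its top at about (570,88). The gripper hangs over L.

Run:
```python
from rig import eyes
from h import *
c=eyes.get_calibration("top")
print(ray(c,185+570/3.3333-.35,180+88/3.3333-.35,.071))
```

```text
[ 0.61559842 -0.09862445  0.071     ]
```

Emit:
{"api": "drive_tool", "payload": {"rows": [[[0,0,0],[0,0,-3],8.5],[[0,0,0],[0,0,-3],8.5],[[0,0,0],[0,0,-2.2],8.5],[[0,0,0],[0,0,0],6],[[0,0,0],[0,0,0],3.0],[[0,0,0],[0,0,0],3.0],[[0,0,0],[0,0,0],3.0],[[0,0,0],[0,0,0],3.0]]}}

```text
clock: 7.2
position: [0.4433, 0.2048, 0.0287]
ee_rot: [-0.0, 1.0, -0.0, 0.002]
contact_force: [0.0, -1.6, 6.9]
width: 0.037
gripper_force: 40.2
```

Emit:
{"api": "drive_tool", "payload": {"rows": [[[0,0,0],[0,0,3],3.0],[[0,0,0],[0,0,4.5],3.0],[[0,0,0],[3.6,-4.4,0],3.0],[[0,0,0],[3.5,-4.5,0],3.0],[[0,0,0],[3.5,-4.5,0],3.0],[[0,0,0],[3.5,-4.5,0],3.0],[[0,0,0],[3.5,-4.5,0],3.0],[[0,0,0],[0,0,0],3.0]]}}

```text
clock: 8.2
position: [0.6209, -0.0231, 0.102]
ee_rot: [0.001, 1.0, -0.002, 0.001]
contact_force: [0.1, 0.4, -1.7]
width: 0.037
gripper_force: 41.0
```

Emit:
{"api": "drive_tool", "payload": {"rows": [[[0,0,0],[0,0,-2],3.0],[[0,0,0],[0,0,-2],3.0],[[0,0,0],[0,0,-1.2],3.0],[[0,0,0],[0,0,-0.4],3.0],[[0,0,0],[0,0,0],3.0],[[0,0,0],[0,0,0],3.0]]}}

```text
clock: 8.95
position: [0.6185, -0.0193, 0.0471]
ee_rot: [0.0, 1.0, -0.0, 0.001]
contact_force: [0.2, 0.6, -2.6]
width: 0.037
gripper_force: 41.0
```

Emit:
{"api": "drive_tool", "payload": {"rows": [[[0,0,0],[0,0,-0.2],3.0],[[0,0,0],[0,0,-0.15],3.0],[[0,0,0],[0,0,0],3.0],[[0,0,0],[0,0,0],3.0]]}}

```text
clock: 9.45
position: [0.6182, -0.0194, 0.0437]
ee_rot: [0.0, 1.0, -0.0, 0.0]
contact_force: [-1.7, 0.6, 6.1]
width: 0.0376
gripper_force: 41.6
```

Emit:
{"api": "drive_tool", "payload": {"rows": [[[0,0,0],[0,0,0],5.0],[[0,0,0],[0,0,0],7.0],[[0,0,0],[0,0,0],8.5],[[0,0,0],[0,0,0.5],8.5],[[0,0,0],[0,0,3.5],8.5],[[0,0,0],[0,0,4],8.5],[[0,0,0],[-4.4,3.1,0],8.5],[[0,0,0],[-4.4,3.1,0],8.5]]}}

```text
clock: 10.45
position: [0.5297, 0.0431, 0.1237]
ee_rot: [-0.0, 1.0, -0.001, 0.001]
contact_force: [-0.3, 0.5, -0.5]
width: 0.0851
gripper_force: 0.0
```

Emit:
{"api": "drive_tool", "payload": {"rows": [[[0,0,0],[-4.4,3.1,0],8.5],[[0,0,0],[-4.5,3.2,0],8.5],[[0,0,0],[0,0,0],8.5],[[0,0,0],[0,0,-4],6.5],[[0,0,0],[0,0,-2],6.5],[[0,0,0],[0,0,0],6.5]]}}

```text
clock: 11.2
position: [0.4408, 0.1053, 0.0619]
ee_rot: [0.0, 1.0, -0.0, -0.001]
contact_force: [0.0, 0.7, 0.2]
width: 0.0653
gripper_force: 0.0
```

Emit:
{"api": "drive_tool", "payload": {"rows": [[[0,0,0],[0,0.1,-2.5],6.5],[[0,0,0],[0,0,-1.5],6.5],[[0,0,0],[0,0,0],4.5],[[0,0,0],[0,0,0],2.3],[[0,0,0],[0,0,0],2.3],[[0,0,0],[0,0,0],2.3],[[0,0,0],[0,0,0],2.3]]}}

```text
clock: 12.08
position: [0.4424, 0.1067, 0.024]
ee_rot: [-0.0, 1.0, -0.0, 0.002]
contact_force: [0.1, -0.0, 6.3]
width: 0.029
gripper_force: 39.6
```

Emit:
{"api": "drive_tool", "payload": {"rows": [[[0,0,0],[0,0,3],2.3],[[0,0,0],[0,0,3.5],2.3],[[0,0,0],[4.4,-1.1,0],2.3],[[0,0,0],[4.4,-1.1,0],2.3],[[0,0,0],[4.4,-1.1,0],2.3],[[0,0,0],[4.4,-1.1,0],2.3],[[0,0,0],[0,0,-2],2.3],[[0,0,0],[0,0,0],2.3]]}}

```text
clock: 13.08
position: [0.6151, 0.0625, 0.0659]
ee_rot: [-0.0, 1.0, -0.0, -0.003]
contact_force: [-0.4, 0.4, -1.1]
width: 0.0291
gripper_force: 39.7
```

Emit:
{"api": "drive_tool", "payload": {"rows": [[[0,0,0],[0,0,-2],2.3],[[0,0,0],[0,0,-0.5],2.3],[[0,0,0],[0,0,0],2.3],[[0,0,0],[0,0,0],2.3]]}}

```text
clock: 13.58
position: [0.6174, 0.0628, 0.0438]
ee_rot: [0.0, 1.0, 0.0, 0.001]
contact_force: [0.8, 0.4, -1.0]
width: 0.0287
gripper_force: 39.7
```

Emit:
{"api": "drive_tool", "payload": {"rows": [[[0,0,0],[0.1,-0.2,-0.2],2.3],[[0,0,0],[0,0,-0.2],2.3],[[0,0,0],[0,0,-0.1],2.3],[[0,0,0],[0,0,0],2.3],[[0,0,0],[0,0,0],2.3]]}}

```text
clock: 14.2
position: [0.6183, 0.0605, 0.039]
ee_rot: [0.0, 1.0, -0.0, 0.001]
contact_force: [-1.8, -0.4, 5.5]
width: 0.0291
gripper_force: 40.5
```

Emit:
{"api": "drive_tool", "payload": {"rows": [[[0,0,0],[0,0,0],4.5],[[0,0,0],[0,0,0],6.5],[[0,0,0],[0,0,0.5],6.5],[[0,0,0],[0,0,4],6.5],[[0,0,0],[0,0,4.5],6.5],[[0,0,0],[-4.2,-3,0],6.5],[[0,0,0],[-4.2,-3,0],6.5],[[0,0,0],[-4.2,-3,0],6.5]]}}

```text
clock: 15.2
position: [0.4909, -0.03, 0.1282]
ee_rot: [0.0, 1.0, 0.0, 0.0]
contact_force: [-0.4, -0.1, 1.2]
width: 0.0643
gripper_force: 0.0
```

Emit:
{"api": "drive_tool", "payload": {"rows": [[[0,0,0],[-4.2,-3,0],5.5],[[0,0,0],[0,0,0],5.5],[[0,0,0],[0,0,-4],5.5],[[0,0,0],[0,0,-3],5.5],[[0,0,0],[0,0,0],5.5]]}}

```text
clock: 15.82
position: [0.4493, -0.0586, 0.0564]
ee_rot: [-0.001, 1.0, 0.0, -0.002]
contact_force: [-0.6, 0.4, 0.7]
width: 0.0549
gripper_force: 0.0
```

Emit:
{"api": "drive_tool", "payload": {"rows": [[[0,0,0],[0.1,0,-2.5],5.5],[[0,0,0],[0,0,-1.2],5.5],[[0,0,0],[0,0,0],3.5],[[0,0,0],[0,0,0],1.5],[[0,0,0],[0,0,0],1.5],[[0,0,0],[0,0,0],1.5],[[0,0,0],[0,0,0],1.5]]}}

```text
clock: 16.7
position: [0.4518, -0.0595, 0.0217]
ee_rot: [0.0, 1.0, -0.0, 0.001]
contact_force: [-0.7, 1.4, 6.1]
width: 0.0209
gripper_force: 39.3
```

Emit:
{"api": "drive_tool", "payload": {"rows": [[[0,0,0],[0,0,3],1.5],[[0,0,0],[0,0,4],1.5],[[0,0,0],[3.3,4,0],1.5],[[0,0,0],[3.3,4,0],1.5],[[0,0,0],[3.4,4,0],1.5],[[0,0,0],[3.4,4,0],1.5],[[0,0,0],[3.4,4,0],1.5],[[0,0,0],[0,0,0],1.5]]}}

```text
clock: 17.7
position: [0.6212, 0.1435, 0.0903]
ee_rot: [-0.0, 1.0, 0.001, 0.001]
contact_force: [0.3, 0.6, -0.9]
width: 0.0208
gripper_force: 39.3
```

Emit:
{"api": "drive_tool", "payload": {"rows": [[[0,0,0],[0,0,-2],1.5],[[0,0,0],[0,0,-2],1.5],[[0,0,0],[0,0,-1],1.5],[[0,0,0],[0,0,0],1.5],[[0,0,0],[0,0,0],1.5]]}}

```text
clock: 18.32
position: [0.6194, 0.1404, 0.0416]
ee_rot: [0.0, 1.0, -0.0, 0.001]
contact_force: [0.3, 0.7, -0.6]
width: 0.0206
gripper_force: 39.3
```

Emit:
{"api": "drive_tool", "payload": {"rows": [[[0,0,0],[-0.1,0,-0.2],1.5],[[0,0,0],[0,0,-0.2],1.5],[[0,0,0],[0,0,-0.1],1.5],[[0,0,0],[0,0,0],1.5],[[0,0,0],[0,0,0],1.5]]}}

```text
clock: 18.95
position: [0.6181, 0.1407, 0.0367]
ee_rot: [0.0, 1.0, -0.0, 0.0]
contact_force: [-1.7, -0.0, 5.8]
width: 0.0209
gripper_force: 39.8
```

Emit:
{"api": "drive_tool", "payload": {"rows": [[[0,0,0],[0,0,0],4],[[0,0,0],[0,0,0],6],[[0,0,0],[0,0,0.5],6],[[0,0,0],[0,0,4],6],[[0,0,0],[0,0,5],6],[[0,0,0],[-4,0,3],6],[[0,0,0],[-5,0,2],6],[[0,0,0],[-5,0,0],6]]}}

```text
clock: 19.95
position: [0.478, 0.1408, 0.1829]
ee_rot: [-0.0, 1.0, -0.0, 0.002]
contact_force: [-0.0, 0.1, 0.1]
width: 0.0602
gripper_force: 0.0
```

Emit:
{"api": "drive_tool", "payload": {"rows": [[[0,0,0],[-5,0,0],6],[[0,0,0],[0,0,0],6],[[0,0,0],[0,0,0],6]]}}

```text
clock: 20.32
position: [0.4289, 0.1408, 0.1815]
ee_rot: [-0.0, 1.0, -0.0, 0.001]
contact_force: [1.1, -0.4, 0.9]
width: 0.0597
gripper_force: 0.0
```

Run:
```python
from rig import eyes
import cv2
a=eyes.get_image("top")[:,:,::-1]
cv2.imwrite("pics/t3.png",cv2.resize(a[180:300,210:410],None,fx=4,fy=4,interpolation=cv2.INTER_CUBIC))
a=eyes.get_image("side")[:,:,::-1]
cv2.imwrite("pics/s3.png",cv2.resize(a[160:360,180:380],None,fx=3,fy=3,interpolation=cv2.INTER_CUBIC))
```

```text
(no output)
```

View pics/t3.png

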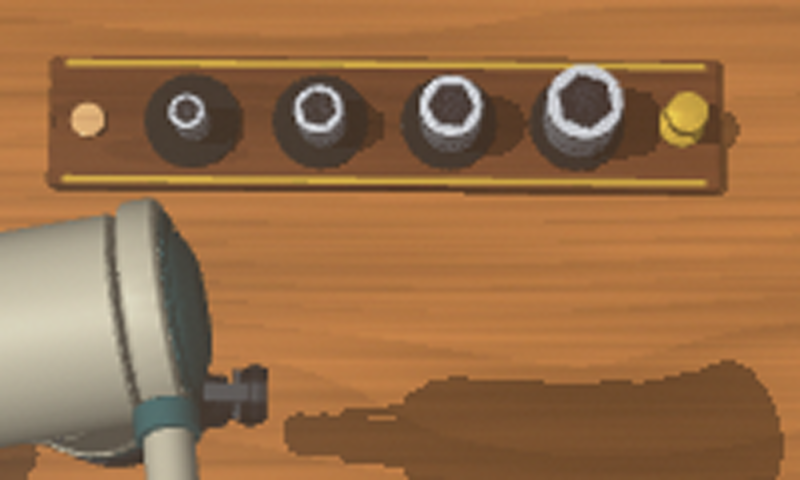

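View pics/s3.png

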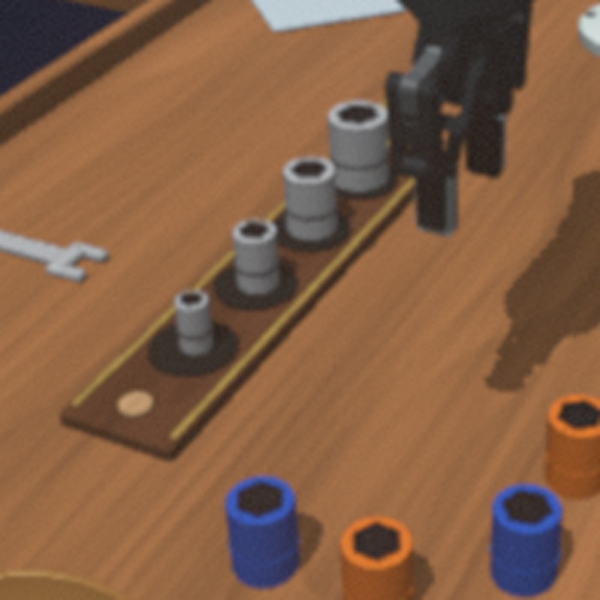

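All four sockets stand upright in size order, with XL next to the post. In the top crop their tops are at (186,110), (318,107), (451,106) and (585,101). I'll check how well they're centred.

Run:
```python
from rig import eyes
from h import *
c=eyes.get_calibration("top")
for x,y,z in [(186,110,.053),(318,107,.059),(451,106,.065),(585,101,.071),(193,121,.015),(321,121,.015),(449,122,.015),(577,122,.015)]:
    print(ray(c,210+x/4-.37,180+y/4-.37,z).round(4))
```

```text
[0.6175 0.1412 0.053 ]
[0.6178 0.0609 0.059 ]
[ 0.6169 -0.0192  0.065 ]
[ 0.6185 -0.0992  0.071 ]
[0.6188 0.1413 0.015 ]
[0.6186 0.0615 0.015 ]
[ 0.6178 -0.0183  0.015 ]
[ 0.6176 -0.0981  0.015 ]
```

They are all within about 1.5 mm of their pad centres, so I'm handing in.

```bash
python3 -c "
from rig import job
print(job.sign_off())"
```

```text
the job is handed in; nothing more can be done
None
```

The job is handed in: all four steel sockets stand upright on their pads, largest next to the brass post and smaller towards the other end, each measured within about 1.5 mm of its pad centre, and the pump was left alone.

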